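# Unclamp a welded tee and hold it up to the inspection camera

## Robot

A 7-joint arm with a two-finger parallel gripper is mounted at the origin on the work surface. World frame = base frame: x ahead of the robot, y to its left, z up, the work surface at z = 0. Lengths are in m, angles in rad, forces in N, time in s.
With the tool pointing down it reaches from about 0.35 to 0.9 m from the base axis. Payload 7.2 kg.
Tool frame: the origin (TCP) lies midway between the tips of the shut fingers; the grasp point (between the pads) lies 19 mm behind it (robot.pinch_z is the distance from the TCP to the grasp point, in m); z points along the fingers, y is the line along which they close (so a half turn about z gives the same grasp; the last joint's range is limited). The gripper opens to 88 mm and grips with 3 to 60 N. Pads are 20 mm wide; open, the fingers measure 115 mm over their backs; the gripper's body (75 mm by 178 mm) begins 61 mm behind the grasp point.
Start: joints at [1.229, 0.411, -0.013, 1.596, 0.006, 1.134, -0.082], TCP at [0.169, -0.602, 0.186] pointing down, gripper open.
Joint ranges: [-2.95, 2.95], [-0.29, 1.99], [-1.47, 1.44], [0.14, 2.54], [-1.03, 4.17], [0.13, 1.85], [-2.86, 2.86]. Speed limits (rad/s): [2.39, 2.39, 3.01, 3.01, 3.14, 3.14, 3.14].

## Interface

Orientations are given as a rotation vector (axis times angle).
In Python, from cell import robot gives the robot as it stands.
- The arm moves only by the tool drive_tool, never from a script. Its argument "moves" is a list of rows, each a list of 7 numbers: the turn, a rotation vector about the world's x, y, z in rad, then the shift along the world's x, y, z in mm, then the opening, from 0 (shut) to 1 (fully open). In form: [[rx, ry, rz, dx, dy, dz, fingers], ...]. A call has 1 to 10 rows; each row shifts and turns the commanded pose from where the row before left it; what a row does not reach is not made up. A row lasts 1/8 s, in which the tool goes at most 62.5 mm and 10.7 degrees, less where a joint would pass 70% of its speed; a pose out of reach is approached as far as the arm can. A call with a gripper value outside its range is refused whole. The fingers move at their own pace and stop on an object; "grip_force" is the grip in N (left out, the last holds). Time passes only in rows, so rows that do not move let the fingers close. It gives the time, the measured TCP pose, the force, the opening and the grip force at its end, in the units of the state.
- robot.sense(): the state, without advancing time (a new reading comes with each control period).
- robot.get_image(name): name is "scene" or "top" or "wrist"; returns a dict with "color" (420x560x3 uint8, red, green, blue), "depth" (420x560 float32, m along the optical axis (not along the pixel's ray), 0 where there is no reading), "mtx" (3x3 intrinsics, pixels), "k1" (the pictures are not rectified: a ray, as slopes to the right and down, at radius r is drawn at 1 + k1 r^2 times it, then the intrinsics apply), "R" (3x3) and "t" (3): a world point X has camera coordinates R X + t. Camera axes: x right, y down, z forward; pixel columns grow to the right and rows downward; lengths in m; the calibration is good to about 2 mm. A picture is of the moment at which its call begins.
- robot.close_job(): hands the job in; it is judged then, once.
The state is a dict: "clock": time; "qpos": joint angles; "qd": joint speeds; "tau": joint torques, N m; "tool_pos": TCP position; "ee_rot": TCP orientation; "force": force on the tool from outside, world axes, zero at the start; "ft_torque": the same for the moment, N m; "grip_width": opening from 0.0 (shut) to 1.0 (fully open); "finger_force": force on a finger pad.
Only numpy, scipy, OpenCV 4.12 (cv2) and the standard library are available. Lean on these libraries where they do the work, as an engineer would, in place of code of your own. Each camera call takes 0.05 s, during which the arm holds its last target. There are 200 camera calls.

## Task

Swing the hinged hold-down strap of the weld fixture up and back past upright so that it clears the sleeve, then lift the welded tee out. Hold it in the air in front of the inspection camera, with the open end of its stem facing the lens square-on and centred, about 10 cm from the lens, and its cross sleeve level. Finish while still holding it there, steady; leave the strap open, and do not disturb the camera or the other things on the table.

Things in the scene. Friction and masses are not known exactly. Their poses are not given: they have to be found in the camera images.
- fixture: Fixed weld fixture: dark steel base 190 x 150 x 12 mm (x -57 to 133, y +-75). Two dark V-blocks (y +-24, 44 mm high) carry the tee's sleeve, a dark post (x 108 to 124, y +-20, 39 mm high) its stem. Origin on the table under the sleeve's middle; x along the stem away from the sleeve, z up. The hold-down strap lies along x over the sleeve at y -50, from its hinge at x -36 to its catch.
- strap (a joint): Hinge angle of the steel hold-down strap: 0 = level over the sleeve, slot around the catch stud; grows as the free end swings up and back; 1.57 = upright; stop at 2.2. Starts at 0 to 0.1. Stiff hinge (0.16 N m of friction): the strap stays where it is left.
- strap_hinge (a point): Centre of the strap's hinge, at x -36, y -50, z 73 mm of the fixture, with the fixture's axes; the hinge axis is y. The catch post is at fixture x 21 to 33, y -59 to -41, with a thin stud up to z 83 mm.
- strap_pin (a point): Grip point on the strap's handle: a black round pin, 12 mm diameter, parallel to the hinge axis and 77 mm from it, sticking out sideways from the strap's free end towards the fixture's -y. Its free part is 57 mm long; this point is 24 mm from its end and 33 mm from the strap's side. 55 mm or more of free space below it. Strap 18 mm wide, 5 mm thick, tip 82 mm from the axis.
- tee: The part: bright welded steel tube tee, 0.24 to 0.39 kg. Sleeve 36 mm diameter, 130 mm long, along the body's y, centred on the origin; stem 22 mm diameter along +x to its open end 150 mm from the origin. Origin where the axes cross, 50 mm above the table at the start; mass centre 20 to 35 mm along the stem. In the fixture the stem can be gripped 40 to 102 mm from the origin.
- stem_end (a point): Centre of the open end of the tee's stem, 150 mm from the tee's origin along its +x.
- lens (a point): Centre of the front glass of the inspection camera, 210 to 300 mm above the table. Its axes are the camera's: it looks along -x of this frame (towards the robot's side), level, z up. The lens barrel is 40 mm in diameter and 20 mm long, the camera housing behind it 54 mm wide and 50 mm high.
- camera_stand: Stand of the inspection camera, fixed to the table, with all that it carries: base 110 x 120 x 16 mm and upright post 22 mm in diameter, 356 mm high, at x = 30 mm. Origin under the centre of the base; the lens is 57 mm from the origin towards -x.
- angle_plate: Bystander, fixed: dark steel L-shaped angle plate, foot 110 x 140 x 14 mm, upright 16 mm thick at x 39 to 55, 90 mm high. Origin under the centre of the foot.
- elbow: Bystander, loose: L-shaped welded tube corner, tubes 24 mm in diameter, legs 100 mm (x) and 64 mm (y), origin under the corner.
- bolt_pin: Bystander, loose: dark clamping bolt 50 mm high standing on its 28 mm head on the angle plate's foot, origin under its head.
- wrench: Bystander, loose: wrench 160 mm long, lying along its x beside the fixture, on its +y side.
- hammer: Bystander, loose: hammer lying along its x on the left of the table.
- brush: Bystander, loose: brush lying along its x on the right of the table.
- square_bar: Bystander, loose: square steel bar 160 x 25 x 25 mm along its x, on the left, near the robot.
- spray: Bystander, loose: grey can 60 mm in diameter, 150 mm high, standing on the right.
Mind the look-alikes: they are no part of the job. Leave any blue, turquoise or yellow look-alike of the tee alone.

How it is judged:
By the outcome, as a careful person would: the job done as asked, in the order asked, and still so for the second after the job is handed in, while the arm keeps its last pose, push and grip.
It also fails if it takes over 53 s, if anything falls off the work surface, if the arm or the gripper's body presses on something with over 40 N, if the wrist force passes 120 N, or if a joint passes its speed limit or range.

## Working session

There is one attempt and no reset: what is moved stays moved. The work goes in short steps, Python scripts to look and compute and a tool call to move; the robot and the scene stay as the last step left them, time stands still between calls to the robot, and variables do not carry over. Pictures are saved under pics/ and viewed, at most 10 in all, crops included, and the job is handed in when it is done.

Besides the shell and the picture viewer there is one more tool, called after "Call:" by a JSON object that holds its "name" and its "arguments", one argument or row to a line. drive_tool: Moves the arm, as the interface text tells. Its arguments: {"type":"object","properties":{"moves":{"type":"array","items":{"type":"array","items":{"type":"number"}}},"grip_force":{"type":"number"}},"required":["moves"]}

```bash
ls; mkdir -p pics; cat > h.py <<'E'
import numpy as np, cv2
from cell import robot
def grab(n):
    d=robot.get_image(n); np.savez(f'{n}.npz',**{k:np.asarray(v) for k,v in d.items()}); return d
def save(img,p): cv2.imwrite('pics/'+p,cv2.cvtColor(np.ascontiguousarray(img),cv2.COLOR_RGB2BGR))
def ray(d,u,v):
    K=d['mtx']; x=(u-K[0,2])/K[0,0]; y=(v-K[1,2])/K[1,1]; k=float(d['k1'])
    s=1.
    for _ in range(20): s=1/(1+k*(x*x+y*y)*s*s)
    return np.array([x*s,y*s,1.])
def pix(d,u,v,z=None):  # depth point, or ray onto plane height z
    r=ray(d,u,v); R=d['R'];t=d['t']; c=-R.T@t; w=R.T@r
    if z is None: return c+w*float(d['depth'][int(round(v)),int(round(u))])
    return c+w*(z-c[2])/w[2]
def proj(d,X):
    p=d['R']@np.asarray(X)+d['t']; a=p[:2]/p[2]; a=a*(1+float(d['k1'])*(a@a)); return d['mtx'][:2,:2]@a+d['mtx'][:2,2]
def cloud(d):
    H,W=d['depth'].shape; K=d['mtx']; v,u=np.mgrid[:H,:W]
    x=(u-K[0,2])/K[0,0]; y=(v-K[1,2])/K[1,1]; s=np.ones_like(x); k=float(d['k1'])
    for _ in range(20): s=1/(1+k*(x*x+y*y)*s*s)
    P=np.stack([x*s,y*s,np.ones_like(x)],-1)*d['depth'][...,None]
    return (P-d['t'])@d['R']
E
python3 - <<'E'
from h import *
a=grab('scene');b=grab('top')
save(a['color'],'s0.png');save(b['color'],'t0.png')
for d in(a,b):print(-d['R'].T@d['t'],d['R'][2],d['mtx'][0,0],d['k1'])
print(robot.sense())
E
```

```text
pics
[ 0.96253721 -0.47022465  1.04590438] [-0.38153067  0.42260716 -0.82209338] 399.50704860196464 0.00584233414208357
[ 0.28546366 -0.02861425  1.44803517] [ 0.17298265  0.00990848 -0.98487503] 408.57392264177696 0.0003008663512528004
{'clock': 0.1, 'qpos': array([ 1.22877375,  0.41177703, -0.01271894,  1.59694074,  0.00561789,
        1.13428288, -0.08217458]), 'qd': array([ 0.00099512,  0.00073983, -0.0010027 , -0.0004002 , -0.00118483,
       -0.00073232, -0.00157006]), 'tau': array([ 2.08852689e-03, -5.89105082e+01,  6.43595941e-01, -2.91712099e+01,
       -5.37829462e-02,  1.44944873e-02, -1.55750860e-05]), 'tool_pos': array([ 0.16883476, -0.60125593,  0.18542791]), 'ee_rot': array([-3.11085339e+00, -4.28692806e-01,  4.64271136e-04]), 'force': array([ 0.47012637,  0.23504326, -0.88850176]), 'ft_torque': array([ 0.01397685, -0.00792223, -0.01815299]), 'finger_force': 0.0, 'grip_width': 0.9959208116817438}
```

View pics/s0.png

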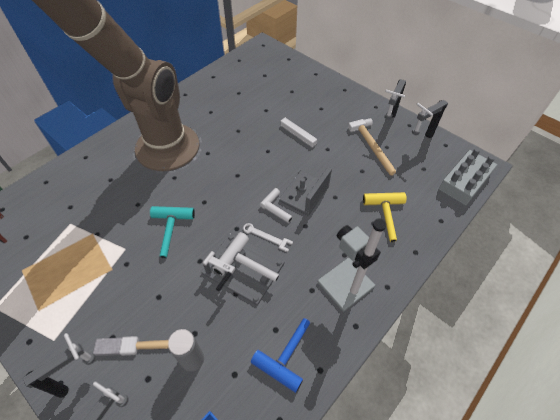

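View pics/t0.png

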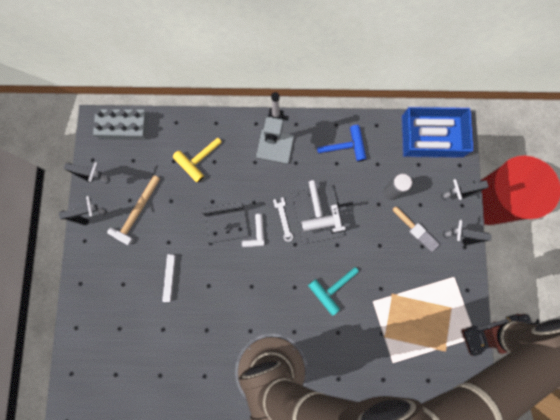

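Scene view: the bright tee sits in the fixture at about (245,258), with the strap at about (222,265). The inspection camera is at about (355,240), with its stand base at (346,285). Top view: tee at (318,205), stem pointing up (+x), strap at (338,218).
Could be mistaken for the tee (scene pixels): bright tee (245,258), turquoise (172,215), yellow (385,200), blue (280,355), elbow (275,205), and the wrench (268,238). I choose the bright one in the fixture.

```bash
python3 - <<'E'
from h import *
a=dict(np.load('scene.npz'));b=dict(np.load('top.npz'))
ca=cv2.resize(a['color'][205:305,180:310],None,fx=3.4,fy=3.4,interpolation=cv2.INTER_CUBIC)
cb=cv2.resize(b['color'][170:250,275:365],None,fx=3.8,fy=3.8,interpolation=cv2.INTER_CUBIC)
H=max(ca.shape[0],cb.shape[0]);z=np.zeros((H,ca.shape[1]+cb.shape[1],3),np.uint8)
z[:ca.shape[0],:ca.shape[1]]=ca;z[:cb.shape[0],ca.shape[1]:]=cb
save(z,'c0.png');print(z.shape)
for u,v in((232,250),(245,262),(265,268),(215,262),(275,273)):print('s',u,v,pix(a,u,v))
for u,v in((320,223),(316,200),(314,185),(338,215),(275,147),(272,125)):print('t',u,v,pix(b,u,v))
# camera head
P=cloud(a);
E
```

```text
(340, 784, 3)
s 232 250 [ 0.50790644 -0.15775876  0.06963497]
s 245 262 [ 0.55581118 -0.15588468  0.05755591]
s 265 268 [ 0.60981008 -0.13277751  0.0596785 ]
s 215 262 [ 0.50527189 -0.21730316  0.07977805]
s 275 273 [ 0.63903923 -0.12437892  0.05670012]
t 320 223 [ 0.49581723 -0.15802205  0.06868075]
t 316 200 [ 0.57791772 -0.1452327   0.05827926]
t 314 185 [ 0.6321938  -0.13850378  0.05481902]
t 338 215 [ 0.52293543 -0.21839344  0.07734974]
t 275 147 [0.78348066 0.00140822 0.01418675]
t 272 125 [0.77771403 0.00739116 0.23740493]
```

View pics/c0.png

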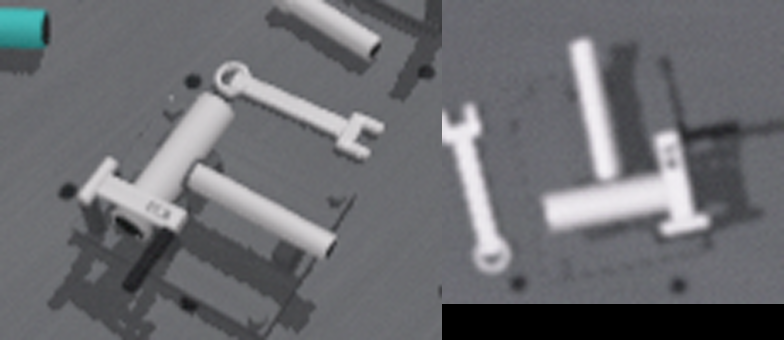

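The crop shows the bright tee in the fixture: sleeve across, stem to the lower right (to +x), strap over the sleeve's -y end, black pin sticking out to -y at crop (148,260). Next, fit the poses from the point clouds.

```bash
cat > m.py <<'E'
from h import *
a=dict(np.load('scene.npz'));b=dict(np.load('top.npz'))
def fit(d):
    P=cloud(d).reshape(-1,3);C=d['color'].reshape(-1,3).astype(int)
    o=np.array([0.51,-.15]);yaw=.18
    g=(C.min(1)>120)&(P[:,2]>.03)&(P[:,2]<.072)
    for _ in range(10):
        c,s=np.cos(yaw),np.sin(yaw);L=(P[:,:2]-o)@np.array([[c,-s],[s,c]])
        st=g&(L[:,0]>.035)&(L[:,0]<.14)&(abs(L[:,1])<.02)&(P[:,2]>.055)
        sl=g&(abs(L[:,0])<.025)&(L[:,1]>-.035)&(L[:,1]<.06)&(P[:,2]>.062)
        k=np.polyfit(L[st,0],L[st,1],1); dx=np.median(L[sl,0])
        R=np.array([[c,-s],[s,c]]); o=o+R@[dx,k[1]]; yaw+=np.arctan(k[0])
    c,s=np.cos(yaw),np.sin(yaw);L=(P[:,:2]-o)@np.array([[c,-s],[s,c]])
    st=g&(L[:,0]>.03)&(L[:,0]<.2)&(abs(L[:,1])<.012)&(P[:,2]>.04)
    s2=g&(abs(L[:,0])<.01)&(abs(L[:,1])<.09)&(P[:,2]>.055)
    sl=g&(abs(L[:,0])<.025)&(L[:,1]>-.035)&(L[:,1]<.06)&(P[:,2]>.062)
    k2=np.polyfit(L[sl,1],L[sl,0],1)
    print('o',o,'yaw',yaw,'stem max',np.percentile(L[st,0],99),'sleeve ymax',np.percentile(L[s2,1],99),'n',st.sum(),sl.sum(),'ztop',np.percentile(P[sl,2],95),'sleeveyaw',yaw-k2[0])
    return o,yaw
if __name__=='__main__':
  for d in(a,b):
    fit(d)
    P=cloud(d).reshape(-1,3);C=d['color'].reshape(-1,3).astype(int)
    box=(P[:,0]>.65)&(P[:,0]<.95)&(abs(P[:,1])<.12)
    q=box&(abs(P[:,2]-.016)<.006)&(C.min(1)>80)
    r=cv2.minAreaRect(P[q,:2].astype(np.float32)*1000);print('base',r,q.sum())
    for z in np.arange(.18,.4,.02):
        q=box&(abs(P[:,2]-z)<.01)
        if q.sum()>3: print(round(z,2),q.sum(),P[q].min(0).round(3),P[q].max(0).round(3),np.median(P[q],0).round(3),C[q].mean(0).round())
E
python3 m.py
python3 - <<'E'
from h import *
a=dict(np.load('scene.npz'));b=dict(np.load('top.npz'))
ca=cv2.resize(a['color'][205:315,305:405],None,fx=4,fy=4,interpolation=cv2.INTER_CUBIC)
cb=cv2.resize(b['color'][85:170,250:310],None,fx=5,fy=5,interpolation=cv2.INTER_CUBIC)
z=np.zeros((440,700,3),np.uint8);z[:440,:400]=ca;z[:425,400:]=cb
save(z,'c1.png')
E
```

```text
o [ 0.50522713 -0.16046295] yaw 0.2090022596675095 stem max 0.1474338402714378 sleeve ymax 0.06472081767499019 n 331 266 ztop 0.06928418786357171 sleeveyaw 0.2286274844133974
base ((790.1268920898438, 3.1450576782226562), (123.2964859008789, 110.54090118408203), 79.51594543457031) 1368
0.18 5 [ 0.816 -0.013  0.17 ] [ 0.831 -0.005  0.175] [ 0.823 -0.012  0.171] [109. 105. 105.]
0.2 92 [ 0.752 -0.027  0.193] [0.839 0.013 0.21 ] [ 0.789 -0.021  0.203] [70. 73. 74.]
0.22 256 [ 0.732 -0.045  0.21 ] [0.84  0.028 0.23 ] [ 0.806 -0.022  0.222] [51. 52. 53.]
0.24 720 [ 0.733 -0.028  0.23 ] [0.84  0.035 0.249] [ 0.786 -0.001  0.24 ] [114. 117. 118.]
0.26 44 [ 0.811 -0.014  0.25 ] [ 0.831 -0.002  0.27 ] [ 0.823 -0.011  0.259] [131. 127. 127.]
0.28 50 [ 0.81  -0.014  0.27 ] [ 0.831 -0.001  0.289] [ 0.823 -0.011  0.281] [133. 128. 129.]
0.3 54 [ 0.809 -0.015  0.291] [ 0.831 -0.002  0.31 ] [ 0.822 -0.011  0.301] [132. 127. 128.]
0.32 52 [ 0.811 -0.014  0.311] [ 0.831 -0.     0.33 ] [ 0.824 -0.011  0.321] [132. 128. 128.]
0.34 46 [ 0.81  -0.015  0.33 ] [ 0.832 -0.001  0.35 ] [ 0.824 -0.011  0.338] 
[... 499 characters left out ...]
.043  0.21 ] [0.831 0.033 0.23 ] [ 0.748 -0.007  0.223] [70. 72. 75.]
0.24 429 [ 0.73  -0.026  0.23 ] [0.836 0.032 0.249] [0.778 0.004 0.239] [120. 123. 127.]
0.26 18 [ 0.805 -0.014  0.251] [0.814 0.004 0.269] [ 0.808 -0.006  0.261] [118. 113. 116.]
0.28 20 [ 0.804 -0.014  0.27 ] [0.817 0.007 0.29 ] [ 0.808 -0.005  0.281] [125. 120. 122.]
0.3 21 [ 0.805 -0.014  0.29 ] [0.815 0.007 0.309] [ 0.808 -0.005  0.299] [135. 130. 132.]
0.32 25 [ 0.806 -0.014  0.31 ] [0.816 0.006 0.328] [ 0.808 -0.003  0.319] [148. 142. 143.]
0.34 21 [ 0.804 -0.015  0.331] [0.816 0.009 0.35 ] [ 0.807 -0.006  0.338] [120. 115. 116.]
0.36 67 [ 0.802 -0.015  0.35 ] [0.831 0.009 0.361] [ 0.817 -0.003  0.356] [57. 52. 52.]
```

View pics/c1.png

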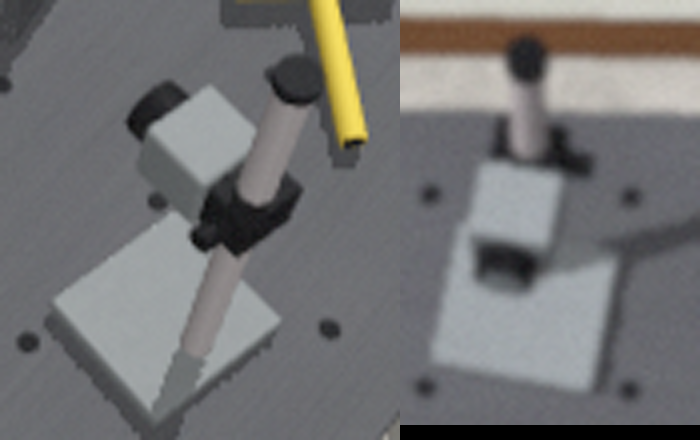

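The crop shows the inspection camera: light housing, black barrel pointing to the robot's side at crop (158,108), post on the right, base below. Measure the lens and pin more finely.

```bash
python3 - <<'E'
from h import *
a=dict(np.load('scene.npz'));b=dict(np.load('top.npz'))
for d in(a,b):
    P=cloud(d).reshape(-1,3);C=d['color'].reshape(-1,3).astype(int)
    q=(abs(P[:,0]-.78)<.06)&(abs(P[:,1])<.06)&(P[:,2]>.225)&(P[:,2]<.26)&(C.min(1)>85)
    zt=np.median(P[q,2]);q&=abs(P[:,2]-zt)<.004
    print('housing top',zt,q.sum(),cv2.minAreaRect(P[q,:2].astype(np.float32)*1000))
    ax=np.array([np.cos(-.18),np.sin(-.18)]);n=np.array([-ax[1],ax[0]])
    L=P[:,:2]-np.array([.79,.003]); X=L@ax;Y=L@n
    q=(X<-.02)&(X>-.09)&(abs(Y)<.035)&(P[:,2]>.15)&(C.max(1)<75)
    print('barrel',q.sum(),'X',np.percentile(X[q],[2,50,98]),'Y',np.percentile(Y[q],[2,50,98]),'z',np.percentile(P[q,2],[2,98]))
    # pin
    o=np.array([.5015,-.161]);f=np.array([np.cos(.214),np.sin(.214)]);g=np.array([-f[1],f[0]])
    X=(P[:,:2]-o)@f;Y=(P[:,:2]-o)@g
    q=(X>.02)&(X<.07)&(Y<-.065)&(Y>-.13)&(P[:,2]>.06)&(P[:,2]<.11)
    print('pin',q.sum(),'x',np.percentile(X[q],[5,50,95]),'y',np.percentile(Y[q],[2,98]),'z',np.percentile(P[q,2],[50,95]))
    q=(X>-.05)&(X<.06)&(abs(Y+.05)<.007)&(P[:,2]>.065)&(C.min(1)>100)
    print('strap',q.sum(),'fit z',np.polyfit(X[q],P[q,2],1),'y',Y[q].mean(),'x',X[q].min(),X[q].max())
E
```

```text
housing top 0.24086879649833703 426 ((792.5001831054688, 1.9841804504394531), (55.89038848876953, 77.37144470214844), 79.30413055419922)
barrel 101 X [-0.05428277 -0.04680607 -0.03874838] Y [-0.01953356 -0.00808282  0.01288716] z [0.21335145 0.23803747]
pin 95 x [0.03731976 0.04379787 0.0479103 ] y [-0.11694508 -0.06590827] z [0.08394612 0.08730282]
strap 142 fit z [0.07514904 0.07902898] y -0.05005921838445698 x -0.03906149055212993 0.04718281705282778
housing top 0.24046315407592816 240 ((785.6273193359375, 2.1914596557617188), (53.12195587158203, 71.1099624633789), 80.30961608886719)
barrel 69 X [-0.05920415 -0.04948633 -0.04128316] Y [-0.01993619 -0.00405743  0.01482023] z [0.22125487 0.23875037]
pin 56 x [0.03321356 0.03754617 0.04325637] y [-0.11731241 -0.06602038] z [0.08421915 0.08840991]
strap 107 fit z [0.0764342  0.07858369] y -0.04974600800048327 x -0.04366167788677008 0.04352559805806482
```

Call:
{"name": "drive_tool", "arguments": {
  "moves": [
    [0, 0, 0, 20, 40, 30, 1],
    [0, 0, 0.15, 45, 40, 30, 1],
    [0, 0, 0.18, 45, 40, 30, 1],
    [0, 0, 0.18, 45, 40, 15, 1],
    [0, 0, 0.18, 45, 40, 0, 1],
    [0, 0, 0.18, 45, 40, 0, 1],
    [0, 0, 0.18, 45, 40, 0, 1],
    [0, 0, 0.18, 40, 35, 0, 1],
    [0, 0, 0.18, 40, 30, 0, 1],
    [0, 0, 0.1, 20, 15, 0, 1]
  ]
}}

```text
clock: 1.35
tool_pos: [0.5543, -0.2445, 0.2863]
ee_rot: [-1.962, -2.452, -0.002]
force: [-0.4, -0.4, -0.0]
grip_width: 1.0
finger_force: 0.0
```

```bash
python3 - <<'E'
from h import *
d=grab('wrist');save(d['color'],'w0.png');print(-d['R'].T@d['t'],d['R'][2],d['mtx'][0,0])
for X in([.561,-.242,.079],[.5015,-.161,.068]):print(proj(d,X))
P=cloud(d).reshape(-1,3);C=d['color'].reshape(-1,3).astype(int)
o=np.array([.5015,-.161]);f=np.array([np.cos(.214),np.sin(.214)]);g=np.array([-f[1],f[0]])
X=(P[:,:2]-o)@f;Y=(P[:,:2]-o)@g
q=(X>.02)&(X<.07)&(Y<-.065)&(Y>-.13)&(P[:,2]>.073)&(P[:,2]<.11)
print('pin',q.sum(),np.percentile(X[q],[5,50,95]),np.percentile(Y[q],[2,98]),np.percentile(P[q,2],[50,95]),np.polyfit(Y[q],X[q],1))
import m
m.fit(d)
E
```

```text
[ 0.53722398 -0.17067789  0.48500675] [ 0.06107045 -0.26944485 -0.96107746] 361.54077740432484
[282.70186317 175.60752292]
[246.11586952  90.68602524]
pin 488 [0.03551056 0.04030616 0.04580215] [-0.1175017  -0.06596412] [0.08514298 0.0867379 ] [0.00644386 0.04116335]
o [ 0.50214801 -0.16061159] yaw 0.2129088267515608 stem max 0.14795003175391067 sleeve ymax 0.06360675828210563 n 1825 2204 ztop 0.06850232472146323 sleeveyaw 0.21242313834067825
```

View pics/w0.png

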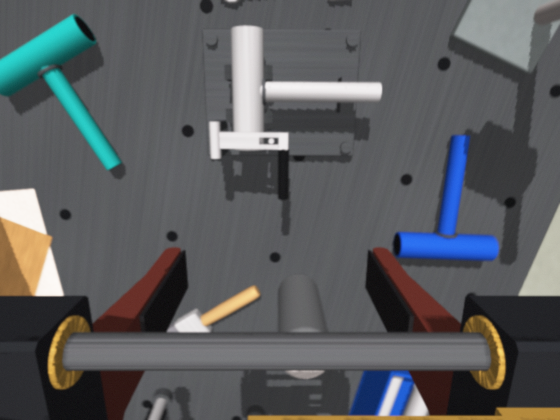

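Wrist view: pin at (283,178), strap (250,142), sleeve (247,80) and stem (325,90). It agrees with the fit: origin (0.502, -0.161), yaw 0.213, strap about 0.075 rad. Go down onto the pin.

Call:
{"name": "drive_tool", "arguments": {
  "moves": [
    [0, 0, 0, 7, 2.5, -40, 0.7],
    [0, 0, 0, 0, 0, -50, 0.5],
    [0, 0, 0, 0, 0, -50, 0.4],
    [0, 0, 0, 0, 0, -40, 0.4],
    [0, 0, 0, 0, 0, -30, 0.4],
    [0, 0, 0, 0, 0, -16, 0.4],
    [0, 0, 0, 0, 0, 0, 0.4]
  ],
  "grip_force": 15
}}

```text
clock: 2.28
tool_pos: [0.5588, -0.245, 0.0601]
ee_rot: [-1.972, -2.443, 0.001]
force: [-0.2, 0.3, 0.6]
grip_width: 0.4
finger_force: 0.0
```

Call:
{"name": "drive_tool", "arguments": {
  "moves": [
    [0, 0, 0, 0, 0, 0, 0],
    [0, 0, 0, 0, 0, 0, 0],
    [0, 0, 0, 0, 0, 0, 0],
    [0, 0, 0, 0, 0, 0, 0],
    [0, 0, 0, 0, 0, 0, 0]
  ],
  "grip_force": 15
}}

```text
clock: 2.9
tool_pos: [0.5597, -0.2449, 0.061]
ee_rot: [1.973, 2.445, 0.0]
force: [-0.2, 0.4, 0.1]
grip_width: 0.006
finger_force: 0.0
```

```bash
python3 - <<'E'
from h import *
print(robot.pinch_z,robot.sense()['tool_pos'])
d=grab('wrist');s=grab('scene')
z=np.zeros((420,800,3),np.uint8);z[:,:400]=d['color'][:,80:480];z[:,400:]=cv2.resize(s['color'][225:309,190:270],(400,420),interpolation=cv2.INTER_CUBIC)
save(z,'w1.png')
E
```

```text
0.0187 [ 0.5596519  -0.2449027   0.06103979]
```

View pics/w1.png

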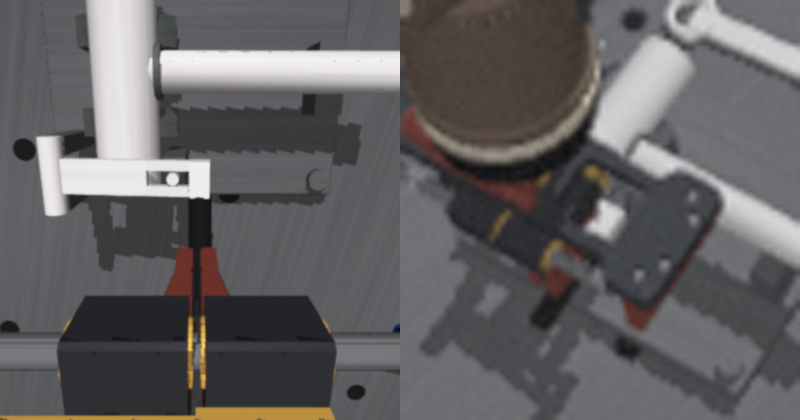

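The wrist part shows the shut jaws at (200,270) in line with the pin (200,220). The right part shows the pin's end beyond the jaws at (550,305). The fingers are shut on nothing, so I check heights with depth.

```bash
python3 - <<'E'
from h import *
for n in('wrist','scene'):
    d=dict(np.load(n+'.npz'))
    P=cloud(d).reshape(-1,3);C=d['color'].reshape(-1,3).astype(int)
    o=np.array([.5021,-.1606]);f=np.array([np.cos(.213),np.sin(.213)]);g=np.array([-f[1],f[0]])
    X=(P[:,:2]-o)@f;Y=(P[:,:2]-o)@g
    q=(X>-.03)&(X<.05)&(abs(Y+.05)<.007)&(P[:,2]>.065)&(P[:,2]<.1)&(C.min(1)>100)
    if q.sum()>5:print('strap',np.polyfit(X[q],P[q,2],1))
    for y in np.arange(-.066,-.13,-.006):
        q=(abs(X-.041)<.012)&(abs(Y-y)<.003)&(P[:,2]>.03)
        if q.sum()>3:print(n,round(y,3),q.sum(),'x',np.percentile(X[q],[5,50,95]).round(4),'z',np.percentile(P[q,2],[5,50,95]).round(3),C[q].mean(0).round())
t=robot.sense()['tool_pos'];print((t[:2]-o)@f,(t[:2]-o)@g)
E
```

```text
strap [0.11352976 0.07833895]
wrist -0.066 3816 x [0.0303 0.0402 0.0516] z [0.086 0.201 0.202] [64. 60. 54.]
wrist -0.072 3305 x [0.0304 0.0415 0.0517] z [0.086 0.201 0.203] [59. 55. 51.]
wrist -0.078 1897 x [0.0303 0.0409 0.0518] z [0.085 0.202 0.204] [121.  97.  54.]
wrist -0.084 2654 x [0.0302 0.0388 0.0468] z [0.085 0.127 0.153] [83. 43. 38.]
wrist -0.09 198 x [0.0352 0.0383 0.0441] z [0.083 0.087 0.18 ] [44. 35. 32.]
wrist -0.096 62 x [0.0362 0.0379 0.0397] z [0.105 0.179 0.182] [37. 30. 29.]
wrist -0.102 30 x [0.0363 0.0381 0.0397] z [0.107 0.108 0.166] [33. 29. 30.]
wrist -0.108 7 x [0.0363 0.0363 0.0398] z [0.165 0.166 0.167] [49. 41. 41.]
wrist -0.12 4 x [0.0378 0.0381 0.0384] z [0.085 0.085 0.086] [26. 26. 27.]
strap [0.40981528 0.06657196]
scene -0.066 76 x [0.0321 0.0416 0.0509] z [0.497 0.512 0.519] [93. 80. 72.]
scene -0.072 60 x [0.0302 0.0386 0.0505] z [0.498 0.501 0.521] [100.  86.  77.]
scene -0.078 62 x [0.0303 0.0379 0.0506] z [0.497 0.5   0.52 ] [102.  89.  79.]
scene -0.084 65 x [0.0303 0.0374 0.0509] z [0.498 0.501 0.522] [106.  91.  81.]
scene -0.09 66 x [0.0297 0.0383 0.0511] z [0.085 0.5   0.521] [103.  89.  79.]
scene -0.096 70 x [0.0303 0.0401 0.0504] z [0.084 0.5   0.517] [102.  87.  77.]
scene -0.102 83 x [0.03   0.0415 0.0512] z [0.083 0.498 0.516] [94. 76. 68.]
scene -0.108 62 x [0.03  0.042 0.052] z [0.083 0.499 0.513] [98. 85. 77.]
scene -0.114 110 x [0.0312 0.0439 0.0524] z [0.083 0.228 0.501] [85. 70. 65.]
scene -0.12 70 x [0.0301 0.0415 0.0519] z [0.196 0.496 0.512] [90. 81. 73.]
scene -0.126 104 x [0.03   0.0411 0.052 ] z [0.189 0.278 0.512] [82. 73. 67.]
0.03837501029074589 -0.09454000513468422
```

```bash
python3 - <<'E'
from h import *
d=dict(np.load('wrist.npz'));W=cloud(d);c=d['color']
o=np.array([.5021,-.1606]);f=np.array([np.cos(.213),np.sin(.213)]);g=np.array([-f[1],f[0]])
for r in range(236,300,4):
    print(r,[(k,round(float((W[r,k,:2]-o)@f)*1000),round(float((W[r,k,:2]-o)@g)*1000),round(float(W[r,k,2])*1000),tuple(int(x) for x in c[r,k])) for k in(262,270,278,286,294)])
z=cv2.resize(c[225:305,235:325],(720,640)[:2] and (675,600),interpolation=cv2.INTER_NEAREST);save(z,'w2.png')
E
```

```text
236 [(262, 27, -113, 0, (59, 61, 62)), (270, 35, -83, 82, (19, 21, 21)), (278, 39, -82, 86, (25, 26, 28)), (286, 43, -82, 87, (24, 23, 25)), (294, 52, -113, 0, (90, 91, 92))]
240 [(262, 27, -117, 0, (59, 60, 60)), (270, 35, -85, 83, (19, 19, 21)), (278, 39, -84, 86, (27, 28, 28)), (286, 43, -84, 85, (24, 24, 26)), (294, 52, -117, -1, (92, 93, 94))]
244 [(262, 27, -119, 1, (64, 64, 67)), (270, 35, -88, 83, (21, 20, 22)), (278, 39, -86, 88, (26, 26, 27)), (286, 43, -87, 85, (24, 23, 25)), (294, 52, -120, 0, (92, 94, 96))]
248 [(262, 31, -84, 98, (105, 55, 50)), (270, 35, -83, 99, (85, 40, 36)), (278, 39, -89, 85, (26, 26, 28)), (286, 43, -84, 98, (100, 45, 39)), (294, 52, -123, 0, (99, 72, 72))]
252 [(262, 31, -84, 103, (105, 47, 40)), (270, 35, -83, 103, (107, 49, 41)), (278, 39, -85, 100, (32, 29, 31)), (286, 43, -83, 103, (108, 51, 43)), (294, 46, -83, 104, (106, 50, 43))]
256 [(262, 32, -83, 108, (107, 49, 43)), (270, 35, -84, 107, (105, 47, 40)), (278, 39, -85, 104, (32, 29, 32)), (286, 42, -83, 109, (106, 47, 41)), (294, 46, -83, 108, (105, 47, 40))]
260 [(262, 32, -84, 112, (107
[... 1106 characters left out ...]
9, 43)), (270, 36, -83, 136, (106, 48, 42)), (278, 39, -85, 132, (30, 28, 30)), (286, 42, -83, 135, (106, 48, 40)), (294, 45, -84, 135, (105, 48, 39))]
288 [(262, 33, -83, 139, (107, 49, 42)), (270, 36, -83, 138, (105, 48, 41)), (278, 39, -85, 135, (31, 29, 31)), (286, 42, -83, 138, (107, 50, 41)), (294, 45, -83, 138, (107, 48, 42))]
292 [(262, 33, -84, 141, (107, 51, 42)), (270, 36, -83, 141, (103, 47, 40)), (278, 39, -85, 138, (30, 29, 31)), (286, 38, -18, 260, (108, 49, 42)), (294, 44, -84, 141, (105, 47, 41))]
296 [(262, 35, -61, 184, (50, 37, 41)), (270, 36, -83, 144, (100, 48, 43)), (278, 39, -85, 141, (29, 28, 30)), (286, 40, -61, 184, (50, 38, 41)), (294, 42, -62, 183, (49, 39, 41))]
```

View pics/w2.png

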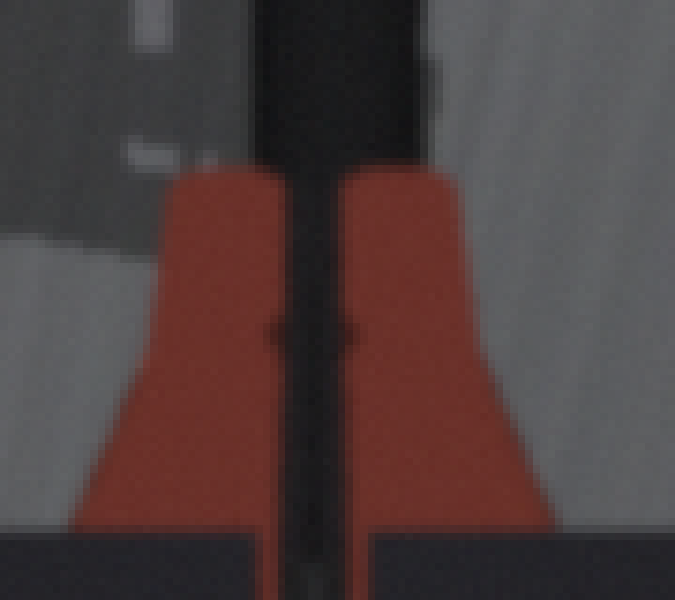

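The fingertips show at world z of about 0.097, above the pin (top 0.086). The reported TCP z is 0.061, so the real tips sit about 36 mm higher than reported. I'll open, go 36 mm lower (safe under either reading), and try again.

Call:
{"name": "drive_tool", "arguments": {
  "moves": [
    [0, 0, 0, 0, 0, 0, 0.45],
    [0, 0, 0, 0, 0, 0, 0.45],
    [0, 0, 0, 0, 0, 0, 0.45],
    [0, 0, 0, 1, 1, -12, 0.45],
    [0, 0, 0, 0, 1, -12, 0.45],
    [0, 0, 0, 0, 0, -12, 0.45],
    [0, 0, 0, 0, 0, 0, 0.45]
  ]
}}

```text
clock: 3.88
tool_pos: [0.5596, -0.2425, 0.0233]
ee_rot: [-1.971, -2.443, 0.001]
force: [0.5, 0.2, 0.2]
grip_width: 0.453
finger_force: 0.0
```

Call:
{"name": "drive_tool", "arguments": {
  "moves": [
    [0, 0, 0, 0, 0, 0, 0],
    [0, 0, 0, 0, 0, 0, 0],
    [0, 0, 0, 0, 0, 0, 0],
    [0, 0, 0, 0, 0, 0, 0],
    [0, 0, 0, 0, 0, 0, 0]
  ],
  "grip_force": 15
}}

```text
clock: 4.5
tool_pos: [0.561, -0.243, 0.0253]
ee_rot: [1.972, 2.444, 0.001]
force: [1.8, -0.3, 1.1]
grip_width: 0.128
finger_force: 15.0
```

```bash
python3 - <<'E'
from h import *
s=robot.sense();print({k:np.round(v,4) for k,v in s.items()})
d=grab('wrist');W=cloud(d);c=d['color'].astype(int);m=(c[...,0]>80)&(c[...,0]>1.6*c[...,1])
m[:200]&=False
o=np.array([.5021,-.1606]);f=np.array([np.cos(.213),np.sin(.213)])
q=m&(W[...,2]<.12)&(W[...,2]>.02);print(q.sum(),np.percentile(W[q],[1,50,99],axis=0))
E
```

```text
{'clock': np.float64(4.5), 'qpos': array([ 0.6318,  0.6018, -0.4211,  1.7566,  0.3133,  0.8491,  0.2804]), 'qd': array([-0.0014, -0.0002,  0.0009,  0.0009, -0.0009,  0.0013, -0.0002]), 'tau': array([ 1.73200e-01, -6.20024e+01, -5.95130e+00, -2.19715e+01,
       -2.55000e-02,  3.07000e-01,  1.55000e-02]), 'tool_pos': array([ 0.561 , -0.243 ,  0.0253]), 'ee_rot': array([1.9722e+00, 2.4443e+00, 6.0000e-04]), 'force': array([ 1.834, -0.331,  1.146]), 'ft_torque': array([-0.0603, -0.2864, -0.0774]), 'finger_force': np.float64(15.0006), 'grip_width': np.float64(0.1278)}
2121 [[ 0.54275733 -0.23578406  0.06290855]
 [ 0.56524541 -0.23129609  0.09533891]
 [ 0.57354462 -0.22874497  0.11897607]]
```

Pin gripped (width 0.128, about 11 mm). Next, the arc about the hinge.

Call:
{"name": "drive_tool", "arguments": {
  "moves": [
    [0, 0, 0, -1.3, -0.3, 9.2, 0],
    [0, 0, 0, -2.3, -0.5, 8.9, 0],
    [0, 0, 0, -3.3, -0.7, 8.6, 0],
    [0, 0, 0, -4.3, -0.9, 8.1, 0],
    [0, 0, 0, -5.2, -1.1, 7.5, 0],
    [0, 0, 0, -6.1, -1.3, 6.8, 0],
    [0, 0, 0, -6.8, -1.5, 6.0, 0],
    [0, 0, 0, -7.5, -1.6, 5.1, 0]
  ]
}}

```text
clock: 5.55
tool_pos: [0.5272, -0.2504, 0.0879]
ee_rot: [1.968, 2.441, 0.006]
force: [8.8, 0.8, 5.9]
grip_width: 0.131
finger_force: 15.0
```

Call:
{"name": "drive_tool", "arguments": {
  "moves": [
    [0, 0, 0, -8.0, -1.7, 4.2, 0],
    [0, 0, 0, -8.5, -1.8, 3.2, 0],
    [0, 0, 0, -8.8, -1.9, 2.1, 0],
    [0, 0, 0, -9, -1.9, 1, 0],
    [0, 0, 0, -9, -1.9, 0, 0],
    [0, 0, 0, -9, -1.9, -1.2, 0],
    [0, 0, 0, -8.7, -1.9, -2.3, 0],
    [0, 0, 0, -8.4, -1.8, -3.3, 0],
    [0, 0, 0, 0, 0, 0, 0]
  ]
}}

```text
clock: 6.68
tool_pos: [0.4523, -0.266, 0.0883]
ee_rot: [-1.973, -2.442, 0.003]
force: [-2.7, -0.7, 2.6]
grip_width: 0.132
finger_force: 15.0
```

Call:
{"name": "drive_tool", "arguments": {
  "moves": [
    [0, 0, 0, 0, 0, 0, 0.5],
    [0, 0, 0, 0, 0, 0, 0.5],
    [0, 0, 0, 0, 0, 0, 0.5],
    [0, 0, 0, 0, 0, 30, 0.5],
    [0, 0, 0, 0, 0, 40, 0.5],
    [0, 0, 0, 0, 0, 40, 0.5]
  ]
}}

```text
clock: 7.42
tool_pos: [0.4542, -0.2653, 0.1998]
ee_rot: [-1.972, -2.445, -0.0]
force: [0.8, -0.8, -0.5]
grip_width: 0.501
finger_force: 0.0
```

Call:
{"name": "drive_tool", "arguments": {
  "moves": [
    [0, 0, -0.175, 10, 12, 0, 0.5],
    [0, 0, -0.175, 10, 13, 0, 0.5],
    [0, 0, -0.175, 11, 13, 0, 0.5],
    [0, 0, -0.175, 11, 13, 0, 0.5],
    [0, 0, -0.175, 11, 13, 0, 0.5],
    [0, 0, -0.175, 11, 13, 0, 0.5],
    [0, 0, -0.175, 11, 13, 0, 0.5],
    [0, 0, -0.175, 10, 13, 0, 0.5],
    [0, 0, -0.171, 10, 12, 0, 0.5],
    [0, 0, 0, 0, 0, 0, 0.5]
  ]
}}

```text
clock: 8.68
tool_pos: [0.5498, -0.1492, 0.1986]
ee_rot: [-3.123, -0.339, 0.0]
force: [-0.1, 0.2, -0.0]
grip_width: 0.502
finger_force: 0.0
```

```bash
python3 - <<'E'
from h import *
print(robot.sense()['qpos'].round(2),robot.sense()['tool_pos'].round(4))
d=grab('wrist');import m
m.fit(d)
s=grab('scene');P=cloud(s).reshape(-1,3)
o=np.array([.5021,-.1606]);f=np.array([np.cos(.213),np.sin(.213)]);g=np.array([-f[1],f[0]])
for n,P in(('s',P),('w',cloud(d).reshape(-1,3))):
    X=(P[:,:2]-o)@f;Y=(P[:,:2]-o)@g
    q=(X>-.12)&(X<.0)&(abs(Y+.05)<.012)&(P[:,2]>.085)&(P[:,2]<.17)
    print(n,q.sum(),'strap top',P[q,2].max() if q.any() else 0, 'x',np.median(X[q&(P[:,2]>.13)]))
z=np.zeros((420,800,3),np.uint8);z[:,:400]=d['color'][:,80:480];z[:,400:]=cv2.resize(s['color'][205:310,180:280],(400,420),interpolation=cv2.INTER_CUBIC)
save(z,'w3.png')
E
```

```text
[ 0.41  0.33 -0.29  1.7   0.1   1.13 -1.27] [ 0.5498 -0.1492  0.1986]
o [ 0.50349091 -0.1610991 ] yaw 0.2122045958144285 stem max 0.14670029793744327 sleeve ymax 0.06324529866406893 n 2896 2400 ztop 0.06847134630497223 sleeveyaw 0.20320600527754037
s 150 strap top 0.14889459669026542 x -0.0658510914742446
w 64 strap top 0.12778938433668546 x nan
  return _methods._mean(a, axis=axis, dtype=dtype,
  ret = ret.dtype.type(ret / rcount)
```

View pics/w3.png

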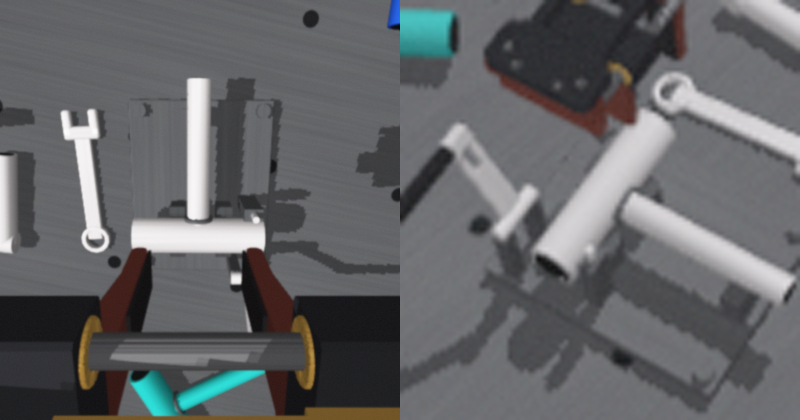

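Picture: the strap is swung back past upright (right half, (490,185)), the tee's sleeve is clear, and the jaws straddle the stem line. Down to the stem.

Call:
{"name": "drive_tool", "arguments": {
  "moves": [
    [0, 0, 0, -2.3, -2, -40, 0.5],
    [0, 0, 0, 0, 0, -50, 0.5],
    [0, 0, 0, 0, 0, -45, 0.5],
    [0, 0, 0, 0, 0, -35, 0.5],
    [0, 0, 0, 0, 0, -20, 0.5],
    [0, 0, 0, 0, 0, -12, 0.5],
    [0, 0, 0, 0, 0, 0, 0.5]
  ]
}}

```text
clock: 9.65
tool_pos: [0.5465, -0.153, -0.0036]
ee_rot: [-3.123, -0.335, 0.002]
force: [0.7, -0.3, 0.9]
grip_width: 0.497
finger_force: 0.0
```

Call:
{"name": "drive_tool", "arguments": {
  "moves": [
    [0, 0, 0, 0, 0, 0, 0],
    [0, 0, 0, 0, 0, 0, 0],
    [0, 0, 0, 0, 0, 0, 0],
    [0, 0, 0, 0, 0, 0, 0],
    [0, 0, 0, 0, 0, 0, 0],
    [0, 0, 0, 0, 0, 0, 0]
  ],
  "grip_force": 45
}}

```text
clock: 10.4
tool_pos: [0.5476, -0.1522, -0.0024]
ee_rot: [3.124, 0.334, 0.002]
force: [-1.6, 2.5, 6.1]
grip_width: 0.24
finger_force: 45.0
```

Call:
{"name": "drive_tool", "arguments": {
  "moves": [
    [0, 0, 0, 0, 0, 5, 0],
    [0, 0, 0, 0, 0, 10, 0],
    [0, 0, 0, 0, 0, 15, 0],
    [0, 0, 0, 0, 0, 20, 0],
    [0, 0, 0, 0, 0, 25, 0],
    [0, 0, 0, 0, 0, 25, 0],
    [0, 0, 0, 0, 0, 25, 0],
    [0, 0, 0, 0, 0, 25, 0],
    [0, 0, 0, 0, 0, 16, 0],
    [0, 0, 0, 0, 0, 0, 0]
  ],
  "grip_force": 60
}}

```text
clock: 11.65
tool_pos: [0.5478, -0.1528, 0.1642]
ee_rot: [3.123, 0.333, 0.004]
force: [0.3, -0.6, -2.8]
grip_width: 0.24
finger_force: 60.0
```

Call:
{"name": "drive_tool", "arguments": {
  "moves": [
    [0, 0, -0.03, -1, 12, 0, 0],
    [0, 0, -0.04, -2, 20, 0, 0],
    [0, 0, -0.05, -2, 24, 0, 0],
    [0, 0, -0.05, -2, 28, 0, 0],
    [0, 0, -0.05, -2, 28, 0, 0],
    [0, 0, -0.05, -2, 28, 0, 0],
    [0, 0, -0.05, -2, 25, 0, 0],
    [0, 0, -0.04, -2, 20, 0, 0],
    [0, 0, -0.033, -2, 15, 0, 0],
    [0, 0, 0, 0, 0, 0, 0]
  ]
}}

```text
clock: 12.9
tool_pos: [0.5293, 0.0485, 0.1619]
ee_rot: [-3.129, 0.279, 0.003]
force: [0.5, 0.7, -2.9]
grip_width: 0.238
finger_force: 60.0
```

```bash
cat > t.py <<'E'
from h import *
def tee(d,C0,yaw0=-.18):
    P=cloud(d).reshape(-1,3);C=d['color'].reshape(-1,3).astype(int)
    f=np.array([np.cos(yaw0),np.sin(yaw0)]);g=np.array([-f[1],f[0]])
    X=(P[:,:2]-C0)@f;Y=(P[:,:2]-C0)@g;Z=P[:,2]
    b=(C.min(1)>110)&(Z>.17)&(Z<.27)
    st=b&(X>.07)&(X<.16)&(abs(Y)<.02)
    if st.sum()>20:
        e=np.percentile(X[st],99);xs=np.arange(.075,.145,.005)
        top=[(x,np.percentile(Z[st&(abs(X-x)<.004)],92)) for x in xs if (st&(abs(X-x)<.004)).sum()>8]
        top=np.array(top);pt=np.polyfit(top[:,0],top[:,1],1)
        s2=st&(Z>np.polyval(pt,X)-.006)
        k=np.polyfit(X[s2],Y[s2],1)
        print('stem n',st.sum(),'end X',e,'yaw',yaw0+k[0],'Y at end',np.polyval(k,.15),'top z at end',np.polyval(pt,.15),'pitch slope',pt[0])
    sl=b&(abs(X)<.03)&(abs(Y)<.08)
    ys=np.arange(-.06,.061,.01);r=[]
    for y in ys:
        q=sl&(abs(Y-y)<.004)
        if q.sum()>6:r.append((y,np.percentile(Z[q],95),np.median(X[q&(Z>np.percentile(Z[q],95)-.006)])))
    r=np.array(r);
    if len(r)>2:print('sleeve y',r[:,0],'roll',np.polyfit(r[:,0],r[:,1],1),'X',np.polyfit(r[:,0],r[:,2],1),'Yext',np.percentile(Y[sl],[1,99]))
if __name__=='__main__':
    print({k:np.round(v,4) for k,v in robot.sense().items() if k in('clock','tool_pos','ee_rot','force','grip_width')})
    for n in('scene','top','wrist'):
        d=grab(n);print(n);tee(d,np.array([.486,.057]))
    s=dict(np.load('scene.npz'));w=dict(np.load('wrist.npz'))
    z=np.zeros((420,800,3),np.uint8);z[:,:400]=w['color'][:,80:480];z[:,400:]=cv2.resize(s['color'][160:300,250:383],(400,420),interpolation=cv2.INTER_CUBIC)
    save(z,'w4.png')
E
python3 t.py
```

```text
{'clock': np.float64(12.9), 'tool_pos': array([0.5293, 0.0485, 0.1619]), 'ee_rot': array([-3.1292e+00,  2.7860e-01,  2.7000e-03]), 'force': array([ 0.4918,  0.6555, -2.8968]), 'grip_width': np.float64(0.2382)}
scene
stem n 236 end X 0.14898403448718903 yaw -0.1890734768662764 Y at end -0.0012970334411144325 top z at end 0.22590478206869763 pitch slope -0.0007425513271511648
top
wrist
stem n 11596 end X 0.14726358569573997 yaw -0.1823111591343274 Y at end -0.0028548933370354302 top z at end 0.22595811364464252 pitch slope 0.004238340119645017
sleeve y [-2.00000000e-02 -1.00000000e-02  1.38777878e-17  1.00000000e-02] roll [-0.00659593  0.23228807] X [0.05464743 0.00121231] Yext [-0.01898025  0.01373029]
```

View pics/w4.png

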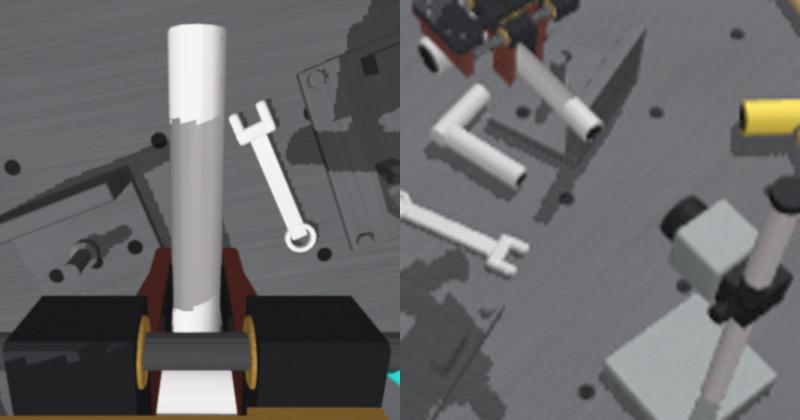

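Picture: the tee is in the air, held by the stem, with its open end at (595,130) pointing to the lens at (685,215). Refine the lens axis with a 20 mm cylinder fit on the barrel.

```bash
python3 - <<'E'
from h import *
from scipy.optimize import least_squares
ax=np.array([np.cos(-.179),np.sin(-.179)]);n=np.array([-ax[1],ax[0]])
for nm in('scene','top'):
    d=dict(np.load(nm+'.npz'));P=cloud(d).reshape(-1,3);C=d['color'].reshape(-1,3).astype(int)
    L=P[:,:2]-np.array([.79,.0025]);X=L@ax;Y=L@n;Z=P[:,2]
    q=(X<-.036)&(X>-.053)&(abs(Y)<.03)&(Z>.19)&(Z<.245)&(C.max(1)<80)
    r=least_squares(lambda p:np.hypot(Y[q]-p[0],Z[q]-p[1])-.02,[0,.216],loss='soft_l1',f_scale=.001)
    r2=least_squares(lambda p:np.hypot(Y[q]-p[0],Z[q]-p[1])-p[2],[0,.216,.02],loss='soft_l1',f_scale=.001)
    print(nm,q.sum(),r.x,np.sqrt(np.mean(r.fun**2)),r2.x)
    h=(X>-.035)&(X<.03)&(abs(Y)<.035)&(Z>.234)&(Z<.248)&(C.min(1)>85)
    pl=np.c_[X[h],Y[h],np.ones(h.sum())];k=np.linalg.lstsq(pl,Z[h],rcond=None)[0];print('housing Y',np.percentile(Y[h],[2,98]),'X',np.percentile(X[h],[2,98]),'plane',k)
    s=(abs(P[:,0]-.633+0)<.2)
    # stem cylinder fit r=11
    C0=np.array([.486,.057]);M=P[:,:2]-C0;X=M@ax;Y=M@n
    q=(X>.1)&(X<.148)&(abs(Y)<.02)&(Z>.19)&(Z<.24)&(C.min(1)>60)
    if q.sum()>20:
        r=least_squares(lambda p:np.hypot(Y[q]-p[0]-p[2]*(X[q]-.15),Z[q]-p[1]-p[3]*(X[q]-.15))-.011,[0,.215,0,0],loss='soft_l1',f_scale=.001);print('stem',q.sum(),r.x,np.sqrt(np.mean(r.fun**2)))
        print('end',np.percentile(X[(X>.1)&(X<.16)&(abs(Y)<.008)&(Z>.21)&(Z<.24)],[95,99,100]))
E
```

```text
scene 86 [0.00176937 0.21621689] 0.0014684063239284307 [0.00145868 0.21673417 0.01950148]
housing Y [-0.0256736   0.02559347] X [-0.03413249  0.01340824] plane [-0.00375475  0.02539241  0.24071938]
stem 144 [ 0.00120892  0.21309387  0.00841566 -0.03867254] 0.0015011859882920432
end [0.14908442 0.14975962 0.15022225]
top 43 [-0.00056988  0.21592746] 0.0021852997978617696 [-0.00086026  0.21812697  0.01819938]
housing Y [-0.0264192   0.02459643] X [-0.03394539  0.01732401] plane [-0.0285909  -0.00374769  0.24010428]
```

Call:
{"name": "drive_tool", "arguments": {
  "moves": [
    [0, 0, 0, 2, 1, 1.5, 0],
    [0, 0, 0, 0, 0, 0, 0],
    [0, 0, 0, 0, 0, 0, 0],
    [0, 0, 0, 0, 0, 0, 0],
    [0, 0, 0, 0, 0, 0, 0],
    [0, 0, 0, 0, 0, 0, 0]
  ],
  "grip_force": 60
}}

```text
clock: 13.8
tool_pos: [0.5321, 0.0484, 0.1643]
ee_rot: [3.129, -0.283, -0.0]
force: [0.8, -0.2, -2.4]
grip_width: 0.237
finger_force: 60.0
```

```bash
python3 t.py; python3 - <<'E'
from h import *
s=dict(np.load('scene.npz'));P=cloud(s).reshape(-1,3)
o=np.array([.5025,-.161]);f=np.array([np.cos(.213),np.sin(.213)]);g=np.array([-f[1],f[0]])
X=(P[:,:2]-o)@f;Y=(P[:,:2]-o)@g
q=(X>-.12)&(X<.0)&(abs(Y+.05)<.012)&(P[:,2]>.085)&(P[:,2]<.17);h=q&(P[:,2]>.12)
print('strap',q.sum(),P[q,2].max(),np.median(X[h]),np.median(P[h,2]))
E
```

```text
{'clock': np.float64(13.8), 'tool_pos': array([0.5321, 0.0484, 0.1643]), 'ee_rot': array([ 3.1288, -0.2826, -0.    ]), 'force': array([ 0.7957, -0.1732, -2.3588]), 'grip_width': np.float64(0.2368)}
scene
stem n 241 end X 0.1512580518983514 yaw -0.16712667944085183 Y at end -0.0005382412494933056 top z at end 0.22854877043867786 pitch slope 0.005501989561705653
top
wrist
stem n 11817 end X 0.14912666845964392 yaw -0.1828364479061325 Y at end -0.0007832754523089808 top z at end 0.22828136448659583 pitch slope 0.0061449620498205525
sleeve y [-2.00000000e-02 -1.00000000e-02  1.38777878e-17  1.00000000e-02
  2.00000000e-02] roll [0.00104877 0.23463607] X [-0.07603132  0.00024254] Yext [-0.0168133   0.01586513]
strap 153 0.15117788087157602 -0.06454866364740239 0.14255508879685866
```

```bash
python3 -c "
from cell import robot
print(robot.close_job())"
```

```text
the job is handed in; nothing more can be done
None
```

The strap is open at about 1.95 rad, past upright, and the tee is held steady and level with its open stem end square to the lens, about 10 cm away and centred to about 2 mm by my measurements; the job is handed in at 13.8 s, result not reported back.

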